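Pin the levelling stand and wedge its plate off the rests

ROBOT

A 6-joint arm with a two-finger parallel gripper is mounted at the origin on a cart in front of the work surface, level with it; the furniture and walls round the work are solid. World frame = base frame: x ahead of the robot, y to its left, z up, the work surface at z = 0. Lengths are in m, angles in rad, forces in N, time in s.
With the tool pointing down it reaches from about 0.25 to 0.725 m from the base axis. Payload 4 kg.
Tool frame: the origin (TCP) lies midway between the tips of the shut fingers; the grasp point (between the pads) lies 19 mm behind it; z points along the fingers, y is the line along which they close (so a half turn about z gives the same grasp; the last joint's range is limited). The gripper opens to 85 mm and grips with 20 to 120 N. Pads are 22 mm wide; open, the fingers measure 114 mm over their backs; the gripper's body (76 mm by 85 mm) begins 54 mm behind the grasp point. The pads swing forward as they close: fully open they stand 13 mm farther back than shut.
Start: joints at [-1.278, 0.241, 0.005, 1.335, 0, 1.571], TCP at [0.144, -0.479, 0.231] pointing down, gripper open.
Joint ranges: [-2.72, 2.72], [-1.05, 1.87], [-1.09, 1.28], [-1.99, 2.15], [-1.42, 1.44], [-3.14, 3.14]. Speed limits (rad/s): [2.79, 2.79, 3.14, 3.14, 3.14, 3.14].

INTERFACE

Orientations are given as a unit quaternion [x, y, z, w].
In Python, from workcell import bot gives the robot as it stands. The module is installed in compiled form; this text tells all that it offers.
- The arm moves only by the tool jog_arm, never from a script. Its argument "deltas" is a list of rows, each an object with "fingers": the opening, from 0 (shut) to 1 (fully open); "delta_pos": the shift along the tool's x, y, z normalised to -1 to 1, where 1 is 300 mm, a list of three; "yaw": the turn about the tool's z normalised to -1 to 1, where 1 is pi/4 rad. A call has 1 to 12 rows; each row is the pose to reach, as a shift and turn from the pose commanded when the call began, along the tool's axes at that moment; what a row does not reach only later rows make up. A row lasts 1/10 s, in which the tool goes at most 50 mm and 8.59 degrees, less where a joint would pass 70% of its speed; a pose out of reach is approached as far as the arm can. A call with a number of a shift or a turn outside -1 to 1 is refused whole. A call with a gripper value outside its range is refused whole. The fingers move at their own pace and stop on an object; the grip force is fixed at half the most. Time passes only in rows, so rows that repeat a pose let the fingers close. It gives the time, the measured TCP pose, the force, the opening and the grip force at its end, in the units of the state.
- bot.get_obs(): the state, without advancing time (a new reading comes with each control period).
- bot.camera(name): name is "side" or "top" or "wrist"; returns a dict with "image" (420x560x3 uint8, red, green, blue), "range_z" (420x560 float32, m along the optical axis (not along the pixel's ray), 0 where there is no reading), "fx", "fy", "cx", "cy" (pixels), "rvec" (rotation vector, rad) and "tvec" (3), from world to camera coordinates, as OpenCV has them. Camera axes: x right, y down, z forward; pixel columns grow to the right and rows downward; lengths in m; the calibration is good to about 2 mm. A picture is of the moment at which its call begins.
- bot.job_done(): hands the job in; it is judged then, once.
The state is a dict: "clock": time; "joint_pos": joint angles; "joint_vel": joint speeds; "tau": joint torques, N m; "eef_pos": TCP position; "tool_rot": TCP orientation; "ft_force": force on the tool from outside, world axes, zero at the start; "ft_torque": the same for the moment, N m; "grip_width": finger opening in m; "grasp_force": force on a finger pad.
Only numpy, scipy, OpenCV 4.12 (cv2) and the standard library are available. Lean on these libraries where they do the work, as an engineer would, in place of code of your own. Each camera call takes 0.05 s, during which the arm holds its last target. There are 200 camera calls.

TASK

Ready the levelling stand for a wax pour: first slide its red-knobbed bolt fully home into the brass keeper, so that the hinged plate is pinned. Then pick up the wooden wedge by its upright grip, set it flat on the stand's runway and push it, thin end first, under the plate's free edge until that edge just lifts off its two rubber rests and stands over the wedge's red band. Finish still gripping the wedge and holding it there, without touching the plate, with the teal study lying undisturbed on the plate and the other things on the bench left alone.

Things in the scene. Friction and masses are not known exactly. Their poses are not given: they have to be found in the camera images.
- stand: Levelling stand, screwed to the bench: plywood board 10 mm thick, own x -170 to +130 mm, y -85 to +85, with a grey runway strip along the middle of its -x end. A plate is hinged on it at x = +95 mm, 26 mm above the bench; an outrigger beside the hinge (to y = -175 mm) carries the bolt. Origin: underside of the board, centre line; z up; +x is the way the wedge goes in, towards the hinge.
- plate (a joint): Hinge angle (rad) of the aluminium plate: 0 on its rests, growing as the free edge rises; hinge to free edge 150 mm, so 0.01 rad lifts it 1.5 mm. Stand y -75 to +75 mm, 8 mm thick, 0.6 kg (about 4 N at the edge; falls back by its weight). At 0 its underside is 12 mm above the board, its top 30 mm above the bench.
- plate_edge (a point): Middle of the plate's free edge, on its underside: at stand x = -55 mm, y = 0, 22 mm above the bench while it lies. The two rubber rests (18 mm wide) stand near the plate's free corners at stand y = -60 and +60 mm; about 100 mm between them is free for the wedge.
- plate_middle (a point): Middle of the plate's top face (stand x = 14 mm).
- bolt (a joint): Slide of the steel bolt (m): 0 fully drawn, 0.035 fully home in the keeper (a stop at each end), growing towards the stand's +y, along the hinge axis. It has friction of about 2 N and stays where it is left.
- bolt_knob (a point): Top centre of the bolt's upright red knob, 78 mm above the bench: a cylinder of 16 mm diameter, 36 mm tall (42 to 78 mm above the bench). It moves with the bolt from stand y = -140 mm (drawn) to -105 mm (home) at stand x = 95 mm. The steel staples beside it are 37 mm high.
- wedge: Loose beech wedge, 40 mm wide, 0.12 kg. Origin: its underside right below the grip; +x to the thin end, z up. 4 mm thick at x = 107 mm, rising 1 in 5 to 22 mm at x = 17; flat butt x -18 to 17. Grip: 30 mm (x) by 22 mm (y), 22 to 71 mm high, over the origin. Touches the plate when the free edge is over x = 67; red band x 35 to 55 (there the edge is up 2.5 to 6.5 mm).
- study: Loose wax study in teal on board, 121 x 127 x 11 mm, lying on the plate; its top is 41 mm above the bench. Origin: centre of its underside.
- study_green: Loose wax study in green and red on board, 140 x 152 x 11 mm; leave alone. Origin: centre of its underside.
- tin_blue: Small white tin with blue drips, 53 mm wide, 50 mm high; leave alone. Origin: centre of its underside.
- tin_plum: Small tin of plum wax, 58 mm wide, 50 mm high; leave alone. Origin: centre of its underside.
- tin_oxide: Small tin of oxide-red wax, 59 mm wide, 45 mm high; leave alone. Origin: centre of its underside.
- tin_dark_tall: Grey tin with green drips, 89 mm wide, 75 mm high; leave alone. Origin: centre of its underside.
Not all that is in view belongs to the job. What is shaped like the study but purple is not meant.

How it is judged:
On the way, in this order (a step that is already met when the one before it is completed fails the run):
1. the bolt is home in its keeper while the plate still lies on its rests (value of joint bolt above 0.03 m and value of joint plate below 0.006 rad), for 0.1 s.
2. the wedge, held by the gripper, has lifted the plate's free edge off the rests (value of joint plate above 0.01 rad and contact force between wedge and plate above 0.4 N and contact force between the fingers and wedge above 1 N), for 0.2 s.
At the end, for the whole second after the job is handed in: Bolt at 0.030 m or more; plate at 0.010 to 0.055 rad (edge 1.5 to 8 mm up) and still, carried by the wedge, which lies flat on the board within 50 mm of its centre line, at rest, gripped (over 1 N); robot off plate and study; study within 25 mm of the plate's middle (all of step 2 and value of joint bolt above 0.03 m and value of joint plate below 0.055 rad and z of wedge in the frame of stand below 0.0145 m and angle between wedge's own z axis and vertical below 0.09 rad and y of wedge in the frame of stand between -0.05 and 0.05 m and contact force between each of the fingers, the arm and plate below 0.3 N and distance between study and plate_middle below 0.025 m and contact force between the fingers and study below 0.3 N and velocity of joint plate between -0.02 and 0.02 rad/s and linear speed of wedge below 0.01 m/s); the arm keeps its last pose, push and grip.
It fails at once if the plate is lifted while the bolt is not home (value of joint plate above 0.012 rad and value of joint bolt below 0.028 m).
It fails at once if the study is shifted on the plate (distance of study from where it was at the start of the episode above 0.02 m).
It fails at once if another thing on the bench is moved (distance of any of study_green, tin_blue, tin_plum, tin_oxide, tin_dark_tall from where it was at the start of the episode above 0.03 m).
It also fails if it takes over 50 s, if anything falls off the work surface, if the arm or the gripper's body presses on something with over 40 N, if the wrist force passes 120 N, or if a joint passes its speed limit or range.

## Working session

There is one attempt and no reset: what is moved stays moved. The work goes in short steps, Python scripts to look and compute and a tool call to move; the robot and the scene stay as the last step left them, time stands still between calls to the robot, and variables do not carry over. Pictures are saved under pics/ and viewed, at most 10 in all, crops included, and the job is handed in when it is done.

Besides the shell and the picture viewer there is one more tool, called after "Emit:" as name([rows], argument=value, ...), one row to a line, values as JSON. jog_arm: Moves the arm, as the interface text tells. Scaled input: -1 to 1 covers 300 mm each way for a shift and pi/4 rad each way for a turn. Its arguments: {"type":"object","properties":{"deltas":{"type":"array","items":{"type":"object","properties":{"fingers":{"type":"number"},"delta_pos":{"type":"array","items":{"type":"number"}},"yaw":{"type":"number"}}}}},"required":["deltas"]}

```bash
mkdir -p pics
cat > h.py <<'E'
import numpy as np, cv2
from workcell import bot
def snap(n):
    c=bot.camera(n); np.save(f'pics/{n}.npy',c,allow_pickle=True); return c
def load(n): return np.load(f'pics/{n}.npy',allow_pickle=True).item()
def RT(c):
    R,_=cv2.Rodrigues(np.array(c['rvec'],float)); return R,np.array(c['tvec'],float).ravel()
def onplane(c,uv,z):
    R,t=RT(c); uv=np.atleast_2d(uv).astype(float)
    d=np.c_[(uv[:,0]-c['cx'])/c['fx'],(uv[:,1]-c['cy'])/c['fy'],np.ones(len(uv))]@R
    o=-R.T@t; return o+d*((z-o[2])/d[:,2])[:,None]
def cloud(c):
    R,t=RT(c); z=c['range_z'].astype(float); v,u=np.mgrid[:z.shape[0],:z.shape[1]]
    p=np.stack([(u-c['cx'])/c['fx']*z,(v-c['cy'])/c['fy']*z,z],-1)
    return (p-t)@R
def proj(c,P):
    R,t=RT(c); q=np.atleast_2d(P)@R.T+t; return np.c_[q[:,0]/q[:,2]*c['fx']+c['cx'],q[:,1]/q[:,2]*c['fy']+c['cy']]
E
python3 - <<'E'
from h import *
for n in('top','side'):
    c=snap(n); cv2.imwrite(f'pics/{n}0.png',c['image'][:,:,::-1])
    R,t=RT(c); print(n,-R.T@t,R[2])
print(bot.get_obs())
E
```

```text
top [0.40140164 0.00226804 1.80426762] [ 0.0747837  -0.00547195 -0.99718477]
side [0.02834323 0.95935392 0.73840043] [ 0.40704322 -0.75954339 -0.50735554]
{'clock': 0.1, 'joint_pos': array([-1.27796250e+00,  2.41370682e-01,  3.86833739e-03,  1.33519080e+00,
       -1.39897638e-07,  1.57080779e+00]), 'joint_vel': array([-0.00015891,  0.00032625,  0.00329039, -0.00124143, -0.00089675,
       -0.00124277]), 'tau': array([ 1.01437863e-04, -3.73139048e+01,  2.53009844e+01,  1.08918379e-02,
        6.04456687e-06, -3.43799293e-06]), 'eef_pos': array([ 0.14417224, -0.47818084,  0.23048905]), 'tool_rot': array([ 9.89300570e-01,  1.45888594e-01, -1.38442192e-04, -9.38251033e-04]), 'ft_force': array([-0.47418532, -0.33447141,  0.14085472]), 'ft_torque': array([-0.03693295, -0.02498774,  0.0061524 ]), 'grasp_force': 0.0, 'grip_width': 0.08529278926277652}
```

View pics/top0.png

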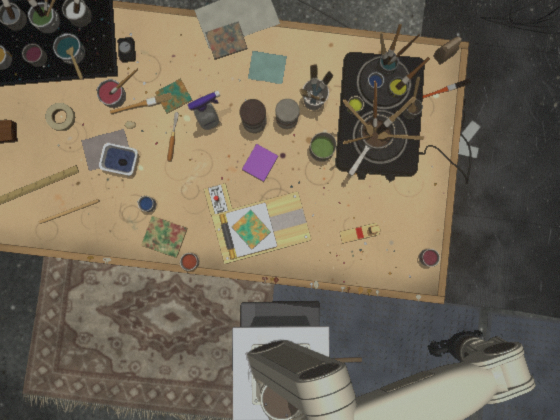

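View pics/side0.png

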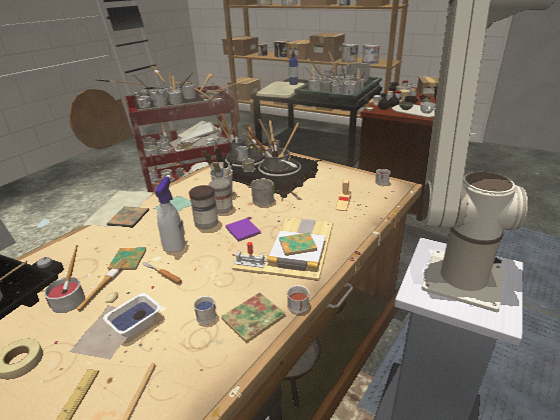

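The stand is at top (225-305, 190-260), with its runway to the right at (290,217) and the red knob at about (217,199). The wedge is at (360,233). The teal study is the patterned square at (250,230) on the plate, and the purple square at (260,162) isn't the one meant. I'll confirm with an enlarged crop.

Run:
```python
from h import *
c=load('top'); im=c['image'][:,:,::-1]
cr=cv2.resize(im[175:275,200:400],None,fx=4,fy=4,interpolation=cv2.INTER_CUBIC); 
s=load('side')['image'][:,:,::-1]; cs=cv2.resize(s[170:290,225:365],None,fx=1,fy=1)
cs=cv2.resize(s[170:230,320:400],(267,200),interpolation=cv2.INTER_CUBIC); cs2=cv2.resize(s[210:285,225:335],(293,200),interpolation=cv2.INTER_CUBIC)
out=np.zeros((600,800,3),np.uint8); out[:400]=cr; out[400:,:267]=cs; out[400:,300:593]=cs2
cv2.imwrite('pics/crop1.png',out)
P=cloud(c); 
hsv=cv2.cvtColor(c['image'],cv2.COLOR_RGB2HSV)
red=(((hsv[...,0]<8)|(hsv[...,0]>172))&(hsv[...,1]>150)&(hsv[...,2]>100)).astype(np.uint8)
n,l,st,ce=cv2.connectedComponentsWithStats(red)
for i in range(1,n):
    x,y=ce[i]
    if st[i,4]>3 and 200<x<400 and 175<y<275: print(st[i],ce[i],np.median(P[l==i],0))
print('heights stand'); 
print((P[180:270:6,205:315:8,2]*1000).round().astype(int))
print('wedge'); print((P[220:246:2,336:386:2,2]*1000).round().astype(int))
```

```text
[215 196   3   4  10] [216.  197.8] [0.57085761 0.20318039 0.07500554]
[356 228   7  11  57] [359.12280702 232.66666667] [ 0.45343819 -0.26335482  0.01563531]
heights stand
[[   2   -4    0    0    7    1    7    6   -1   -2    2    2    1    1]
 [  -7    1   10    1   -4    4    6   11   -5    2   11    3   -7    1]
 [  13   11   16    1    0   -3    3    2    2   -6   -3   16    3    0]
 [   1   63   11    4    2    1   -5   -4    2    8   15   13    2    1]
 [  -8   13   26    4    0 1804    9   25    8   14   10   17   12    5]
 [   3   14   36    6   29   37   34   30    8    7   17    2   19   -2]
 [   3    6   32   22   28   42   45   27   10   10    4    8   10   -9]
 [   8    1   31   24   37   39   37   41   27   17   11    7   15    0]
 [   0    1    9   27   46   46   39   43   28    7   19    9    8   -3]
 [  -3   -6    2   30   32   38   35   44   23   12   18   11    8   11]
 [   3    1   13   30   29   42   34   42   29   12   14   11    7   14]
 [  -7   -3   13   46   42   34   40   31   28    2    4    8   -4   -6]
 [   3    3   14   35   29   29   30    9   -5    2
[... 840 characters left out ...]
 7  11  12  15  18  14  19  20  16  50
   71  79  66  23   0  -4  -1]
 [ -6   2   6  -5  11  15   6   8  11  14  15  24  13  15  21  17  25  19
   15  23  22  23   4   1  -2]
 [  4   0  -2  -9   9   6   5   9  13  12  11   2  15  21  16  23  27  21
    7   2   6  -1   3   1  -2]
 [  1  -7  -3   9   9   2  14   8   3  10  10  12  16  16   1  -5  -5  -2
   -7  -3  -8  -3   2  -5   4]
 [  3  -6   2  -5  10   4  12   9  12  10   4  -7   7 -14  -5   6   2   4
   -2  -4   4   3   1   2   1]
 [  0   1   0   5  -1  -8   1  -2  -6   4  -3  -3   3  -1   6  -1  -1  -4
    1  -1  -1   1   8  -1   5]
 [  1  12  -3  -5   9   2 -15   6  -6   1  -8   0  -1   5   2  -4  -1  -3
    4  -4   1   1   9  -9   5]]
```

View pics/crop1.png

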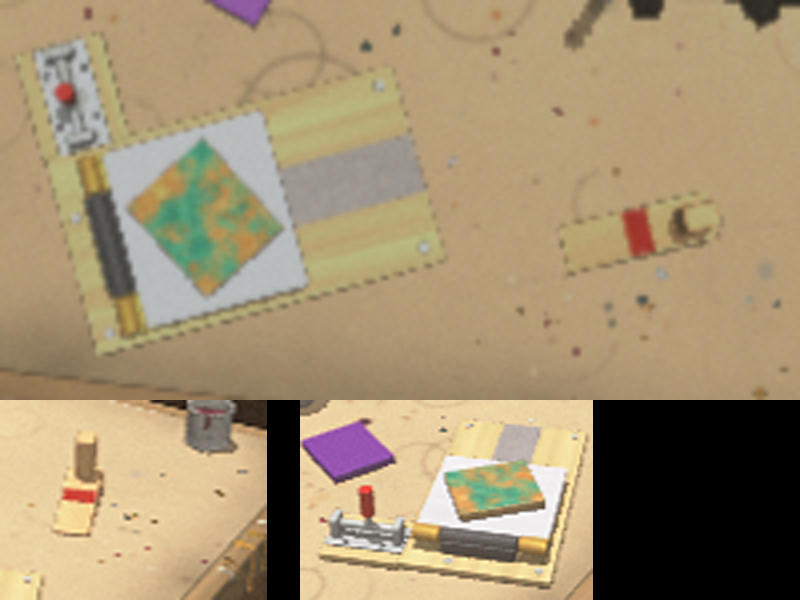

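The crop confirms it: a teal and orange board lying on the white plate, the red knob at crop (65,93), and the wedge with its grip on the butt (right) and its thin end towards the stand.

Run:
```python
from h import *
c=load('top')
f=lambda L:np.array(L,float)/4+[200-.375,175-.375]
def fit(model,world):
    m=np.array(model)[:,:2];w=np.array(world)[:,:2]
    a=m-m.mean(0);b=w-w.mean(0)
    th=np.arctan2((a[:,0]*b[:,1]-a[:,1]*b[:,0]).sum(),(a*b).sum())
    R=np.array([[np.cos(th),-np.sin(th)],[np.sin(th),np.cos(th)]]);t=w.mean(0)-R@m.mean(0)
    print('res mm',((w-m@R.T-t)*1000).round(1).tolist()); return th,R,t
b=onplane(c,f([(392,68),(443,260),(100,352)]),.01)
p=onplane(c,f([(265,113),(308,286)]),.030)
th,R,t=fit([(-.17,-.085),(-.17,.085),(.13,.085),(-.055,-.075),(-.055,.075)],np.r_[b,p])
print('stand',t,th,np.degrees(th))
k=onplane(c,f([(65,91)]),.078)[0]; print('knob',k, 'in stand',R.T@(k[:2]-t),'exp drawn',R@[.095,-.14]+t,'home',R@[.095,-.105]+t)
w=np.r_[onplane(c,f([(560,230),(568,273)]),.002),onplane(c,f([(639,232)]),.0164),onplane(c,f([(722,235)]),.011)]
tw,Rw,tt=fit([(.107,-.02),(.107,.02),(.045,0),(-.018,.02)],[w[1],w[0],w[2],w[3]]) if 0 else fit([(.107,.02),(.107,-.02),(.045,0),(-.018,-.02)],[w[1],w[0],w[2],w[3]])
print('alt');tw2,_,t2=fit([(.107,-.02),(.107,.02),(.045,0),(-.018,.02)],w)
print('wedge',tt,np.degrees(tw),'|',t2,np.degrees(tw2))
P=cloud(c);m=np.zeros(P.shape[:2],bool);m[220:246,336:386]=1;m&=(P[...,2]>.055)&(P[...,2]<.09)
print('grip cloud',P[m].mean(0),m.sum(),'ray',onplane(c,np.argwhere(m).mean(0)[::-1],.071))
m=np.zeros(P.shape[:2],bool);m[185:210,205:225]=1;m&=(P[...,2]>.055)&(P[...,2]<.09)
print('knob cloud',P[m].mean(0),m.sum(),'ray',onplane(c,np.argwhere(m).mean(0)[::-1],.078))
print('wedge in stand',R.T@(t2-t))
```

```text
res mm [[-2.0, 1.4], [2.1, 2.6], [2.4, -3.3], [-2.6, -1.7], [0.0, 0.9]]
stand [0.47314922 0.08100224] 1.8146503574975987 103.97180677651843
knob [0.57231658 0.20340032 0.078     ] in stand [ 0.09483349 -0.12578579] exp drawn [0.58607005 0.20699385] home [0.55210554 0.19854329]
res mm [[-1.2, -2.6], [-5.2, 4.6], [13.8, 2.1], [-7.4, -4.1]]
alt
res mm [[-1.7, -0.5], [1.2, 3.2], [-0.2, 0.6], [0.8, -3.3]]
wedge [ 0.43937244 -0.31148805] 88.11534600768974 | [ 0.46569702 -0.30871337] 103.91848980498148
grip cloud [ 0.46473889 -0.30603299  0.0696544 ] 62 ray [[ 0.46468884 -0.3058018   0.071     ]]
knob cloud [0.57097215 0.20416493 0.07401424] 23 ray [[0.57058371 0.2037051  0.078     ]]
wedge in stand [-0.37638644  0.10132639]
```

```bash
cat >> h.py <<'E'
from scipy.spatial.transform import Rotation as Ro
ST=np.array([.4731,.0810]); TH=np.radians(104.0)
def s2w(x,y): return ST+np.array([[np.cos(TH),-np.sin(TH)],[np.sin(TH),np.cos(TH)]])@[x,y]
def w2s(p): return np.array([[np.cos(TH),-np.sin(TH)],[np.sin(TH),np.cos(TH)]]).T@(np.array(p)[:2]-ST)
def plan(xyz,yawdeg=None):
    o=bot.get_obs(); R=Ro.from_quat(o['tool_rot']).as_matrix()
    d=R.T@(np.array(xyz)-o['eef_pos']); y=np.degrees(np.arctan2(R[1,0],R[0,0]))
    print('delta',(d/.3).round(4),'yaw0',y.round(2),'tilt',R[2].round(3),'dyaw', None if yawdeg is None else round(-(yawdeg-y)/45,4),'eef',o['eef_pos'].round(4),'stand',w2s(o['eef_pos']).round(4),'q',o['joint_pos'].round(2),'F',o['ft_force'].round(1),'t',o['clock'])
E
python3 -c "
from h import *
plan([*s2w(.095,-.165),.15],14)"
```

```text
delta [ 2.1525 -1.7572  0.2716] yaw0 16.78 tilt [-0.    -0.002 -1.   ] dyaw 0.0617 eef [ 0.1442 -0.4782  0.2305] stand [-0.463   0.4544] q [-1.28  0.24  0.    1.34 -0.    1.57] F [-0.5 -0.3  0.1] t 0.1
```

Emit:
jog_arm([
  {"delta_pos":[0.9,-0.73,0],"yaw":0.06,"fingers":0},
  {"delta_pos":[0.9,-0.73,0],"yaw":0.06,"fingers":0},
  {"delta_pos":[0.9,-0.73,0],"yaw":0.06,"fingers":0},
  {"delta_pos":[0.9,-0.73,0],"yaw":0.06,"fingers":0},
  {"delta_pos":[0.9,-0.73,0],"yaw":0.06,"fingers":0},
  {"delta_pos":[0.9,-0.73,0],"yaw":0.06,"fingers":0},
  {"delta_pos":[0.9,-0.73,0],"yaw":0.06,"fingers":0},
  {"delta_pos":[0.9,-0.73,0],"yaw":0.06,"fingers":0},
  {"delta_pos":[0.9,-0.73,0],"yaw":0.06,"fingers":0},
])

```text
clock: 1.0
eef_pos: [0.3399, -0.19, 0.231]
tool_rot: [0.992, 0.125, -0.0, -0.0]
ft_force: [-0.2, -0.6, 0.2]
grip_width: -0.0
grasp_force: 0.0
```

```bash
python3 -c "
from h import *
plan([*s2w(.095,-.165),.15],14)"
```

```text
delta [ 1.2054 -1.0794  0.2692] yaw0 14.31 tilt [-0.001 -0.    -1.   ] dyaw 0.0068 eef [ 0.3399 -0.19    0.231 ] stand [-0.2307  0.1948] q [-0.51  0.02 -0.25  1.3  -0.    2.38] F [-0.2 -0.6  0.2] t 1.0
```

Emit:
jog_arm([
  {"delta_pos":[0.6,-0.54,0.1],"yaw":-1,"fingers":0},
  {"delta_pos":[0.6,-0.54,0.1],"yaw":-1,"fingers":0},
  {"delta_pos":[0.6,-0.54,0.1],"yaw":-1,"fingers":0},
  {"delta_pos":[0.6,-0.54,0.1],"yaw":-1,"fingers":0},
  {"delta_pos":[0.6,-0.54,0.1],"yaw":-1,"fingers":0},
  {"delta_pos":[0.6,-0.54,0.1],"yaw":-1,"fingers":0},
  {"delta_pos":[0.6,-0.54,0.1],"yaw":-1,"fingers":0},
  {"delta_pos":[0.6,-0.54,0.1],"yaw":-1,"fingers":0},
])

```text
clock: 1.8
eef_pos: [0.4744, 0.0081, 0.201]
tool_rot: [0.871, 0.491, -0.001, -0.0]
ft_force: [-0.5, -0.4, 0.9]
grip_width: -0.0003
grasp_force: 0.0
```

```bash
python3 -c "
from h import *
plan([*s2w(.095,-.17),.15],104)"
```

```text
delta [0.831  0.046  0.1692] yaw0 58.86 tilt [-0.001 -0.001 -1.   ] dyaw -1.0031 eef [0.4744 0.0081 0.201 ] stand [-0.0711  0.0164] q [ 0.02  0.21 -0.12  1.25 -0.    2.13] F [-0.5 -0.4  0.9] t 1.8
```

Emit:
jog_arm([
  {"delta_pos":[0.83,0.046,0.17],"yaw":-1,"fingers":0},
  {"delta_pos":[0.83,0.046,0.17],"yaw":-1,"fingers":0},
  {"delta_pos":[0.83,0.046,0.17],"yaw":-1,"fingers":0},
  {"delta_pos":[0.83,0.046,0.17],"yaw":-1,"fingers":0},
  {"delta_pos":[0.83,0.046,0.17],"yaw":-1,"fingers":0},
  {"delta_pos":[0.83,0.046,0.17],"yaw":-1,"fingers":0},
  {"delta_pos":[0.83,0.046,0.17],"yaw":-1,"fingers":0},
  {"delta_pos":[0.83,0.046,0.17],"yaw":-1,"fingers":0},
])

```text
clock: 2.6
eef_pos: [0.6147, 0.2143, 0.1505]
tool_rot: [0.617, 0.787, -0.0, 0.0]
ft_force: [0.0, 0.4, -0.2]
grip_width: 0.0004
grasp_force: 0.0
```

Run:
```python
from h import *
plan([*s2w(.095,-.17),.05],104)
c=snap('wrist'); cv2.imwrite('pics/w1.png',c['image'][:,:,::-1])
P=cloud(c); hsv=cv2.cvtColor(c['image'],cv2.COLOR_RGB2HSV)
red=(((hsv[...,0]<8)|(hsv[...,0]>172))&(hsv[...,1]>150)&(hsv[...,2]>80)).astype(np.uint8)
n,l,st,ce=cv2.connectedComponentsWithStats(red)
for i in range(1,n):
    if st[i,4]>80: m=(l==i); t=m&(P[...,2]>.073); print(st[i],ce[i],np.median(P[m],0)); print(P[t].mean(0) if t.any() else 0, w2s(P[t].mean(0)))
```

```text
delta [-0.      0.0015  0.335 ] yaw0 103.86 tilt [-0. -0. -1.] dyaw -0.0031 eef [0.6147 0.2143 0.1505] stand [ 0.095  -0.1696] q [ 0.34  0.58  0.31  1.3  -0.    1.66] F [ 0.   0.4 -0.2] t 2.6
[   0    0   21   64 1022] [ 8.18688845 32.64579256] [0.36789776 0.2961475  0.02238847]
[0.59646725 0.28968283 0.29415222] [ 0.17263882 -0.17018766]
[514  10  10  12  89] [518.41573034  15.58426966] [0.76846934 0.41276389 0.00163743]
0 [nan nan]
[220 212  18  18 267] [228.52808989 220.42322097] [0.57356416 0.20460812 0.07886602]
[0.57372748 0.20518982 0.08041227] [ 0.09615687 -0.12768265]<stdin>:8: RuntimeWarning: Mean of empty slice.
  ret = um.true_divide(
```

View pics/w1.png

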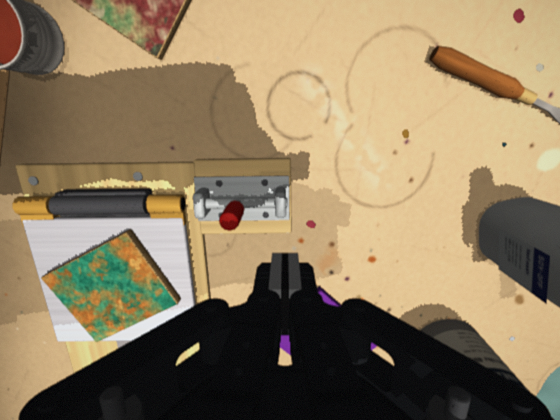

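The knob is at wrist (230,213), stand (0.096,-0.127). The shut fingertips are clear on its outer side. Going down, then pushing.

Emit:
jog_arm([
  {"delta_pos":[0,0,0.15],"fingers":0},
  {"delta_pos":[0,0,0.33],"fingers":0},
  {"delta_pos":[0,0,0.33],"fingers":0},
  {"delta_pos":[0,0.06,0.33],"fingers":0},
  {"delta_pos":[0,0.08,0.33],"fingers":0},
  {"delta_pos":[0,0.1,0.33],"fingers":0},
  {"delta_pos":[0,0.12,0.33],"fingers":0},
  {"delta_pos":[0,0.12,0.33],"fingers":0},
])

```text
invalid input at $.deltas[0]: expected keys fingers, delta_pos, yaw
```

Run:
```python
from h import *
plan([*s2w(.095,-.12),.05],104)
```

```text
delta [-0.     -0.1654  0.3369] yaw0 103.86 tilt [-0.  0. -1.] dyaw -0.0032 eef [0.6147 0.2141 0.1511] stand [ 0.0949 -0.1696] q [ 0.34  0.58  0.31  1.3  -0.    1.66] F [0.5 0.4 0.5] t 2.65
```

Emit:
jog_arm([
  {"delta_pos":[0,0,0.15],"yaw":0,"fingers":0},
  {"delta_pos":[0,0,0.33],"yaw":0,"fingers":0},
  {"delta_pos":[0,0,0.33],"yaw":0,"fingers":0},
  {"delta_pos":[0,0,0.33],"yaw":0,"fingers":0},
  {"delta_pos":[0,-0.04,0.33],"yaw":0,"fingers":0},
  {"delta_pos":[0,-0.06,0.33],"yaw":0,"fingers":0},
  {"delta_pos":[0,-0.08,0.33],"yaw":0,"fingers":0},
  {"delta_pos":[0,-0.1,0.33],"yaw":0,"fingers":0},
  {"delta_pos":[0,-0.1,0.33],"yaw":0,"fingers":0},
])

```text
clock: 3.55
eef_pos: [0.5863, 0.2093, 0.0531]
tool_rot: [0.615, 0.788, 0.001, 0.001]
ft_force: [2.0, 0.4, 2.0]
grip_width: -0.0001
grasp_force: 0.8
```

```bash
cat > knob.py <<'E'
from h import *
plan([*s2w(.095,-.12),.05],104)
c=snap('wrist')
P=cloud(c); hsv=cv2.cvtColor(c['image'],cv2.COLOR_RGB2HSV)
red=(((hsv[...,0]<8)|(hsv[...,0]>172))&(hsv[...,1]>150)&(hsv[...,2]>80)).astype(np.uint8)
s=(P[...,:2]-ST)@np.array([[np.cos(TH),-np.sin(TH)],[np.sin(TH),np.cos(TH)]])
m=(red>0)&(P[...,2]>.045)&(P[...,2]<.09)&(abs(s[...,0]-.095)<.02)&(abs(s[...,1]+.12)<.05)
print(m.sum(), 'y range',np.percentile(s[m][:,1],[2,50,98]),'x',np.median(s[m][:,0]))
t=m&(P[...,2]>.073); print('top',s[t].mean(0),t.sum())
E
python3 knob.py
```

```text
delta [-0.0069 -0.0698  0.0102] yaw0 104.07 tilt [ 0.     0.003 -1.   ] dyaw 0.0016 eef [0.5863 0.2093 0.0531] stand [ 0.0971 -0.1409] q [ 0.34  0.6   0.07  1.04 -0.    1.67] F [2.  0.4 2. ] t 3.55
481 y range [-0.12463608 -0.1189384  -0.11302588] x 0.09768419163925078
top [ 0.09750585 -0.1189764 ] 478
```

Emit:
jog_arm([
  {"delta_pos":[0,-0.02,0],"yaw":0,"fingers":0},
  {"delta_pos":[0,-0.035,0],"yaw":0,"fingers":0},
  {"delta_pos":[0,-0.045,0],"yaw":0,"fingers":0},
  {"delta_pos":[0,-0.05,0],"yaw":0,"fingers":0},
  {"delta_pos":[0,-0.05,0],"yaw":0,"fingers":0},
  {"delta_pos":[0,-0.05,0],"yaw":0,"fingers":0},
])

```text
clock: 4.2
eef_pos: [0.573, 0.206, 0.0515]
tool_rot: [0.615, 0.788, 0.002, 0.001]
ft_force: [7.4, 1.6, -1.0]
grip_width: -0.0003
grasp_force: 3.5
```

```bash
python3 knob.py
```

```text
delta [-0.0069 -0.0239  0.005 ] yaw0 104.07 tilt [ 0.     0.004 -1.   ] dyaw 0.0016 eef [0.573  0.206  0.0515] stand [ 0.0971 -0.1272] q [ 0.35  0.58  0.03  1.02 -0.    1.67] F [ 7.4  1.6 -1. ] t 4.2
424 y range [-0.11064809 -0.10542945 -0.09961845] x 0.0983765365487724
top [ 0.09808867 -0.10547166] 418
```

Emit:
jog_arm([
  {"delta_pos":[0,-0.01,0],"yaw":0,"fingers":0},
  {"delta_pos":[0,-0.02,0],"yaw":0,"fingers":0},
  {"delta_pos":[0,-0.02,0],"yaw":0,"fingers":0},
])

```text
clock: 4.55
eef_pos: [0.5726, 0.2059, 0.0519]
tool_rot: [0.615, 0.788, 0.006, 0.005]
ft_force: [20.0, 5.1, -11.0]
grip_width: -0.0001
grasp_force: 9.9
```

```bash
python3 knob.py
```

```text
delta [-0.0069 -0.0228  0.006 ] yaw0 104.06 tilt [ 0.     0.015 -1.   ] dyaw 0.0012 eef [0.5726 0.2059 0.0519] stand [ 0.0971 -0.1268] q [ 0.35  0.57  0.01  1.   -0.    1.67] F [ 20.    5.1 -11. ] t 4.55
426 y range [-0.11041022 -0.10506606 -0.09965568] x 0.09828443494757563
top [ 0.09802142 -0.10510009] 422
```

The knob is at y=-0.105 with 20 N against the stop, so the bolt is home. Backing off and rising.

Emit:
jog_arm([
  {"delta_pos":[0,0.08,0],"yaw":0,"fingers":0},
  {"delta_pos":[0,0.1,0],"yaw":0,"fingers":0},
  {"delta_pos":[0,0.1,-0.15],"yaw":0,"fingers":0},
  {"delta_pos":[0,0.1,-0.3],"yaw":0,"fingers":0},
  {"delta_pos":[0,0.1,-0.4],"yaw":0,"fingers":0},
  {"delta_pos":[-0.2,0,-0.4],"yaw":0,"fingers":1},
  {"delta_pos":[-0.4,-0.15,-0.4],"yaw":0,"fingers":1},
  {"delta_pos":[-0.6,-0.3,-0.4],"yaw":0,"fingers":1},
  {"delta_pos":[-0.8,-0.4,-0.4],"yaw":0,"fingers":1},
  {"delta_pos":[-0.9,-0.4,-0.4],"yaw":0,"fingers":1},
  {"delta_pos":[-0.95,-0.4,-0.4],"yaw":0,"fingers":1},
])

```text
clock: 5.7
eef_pos: [0.5169, -0.0787, 0.1706]
tool_rot: [0.615, 0.789, -0.001, -0.002]
ft_force: [0.9, -0.1, -0.7]
grip_width: 0.085
grasp_force: 0.0
```

Run:
```python
from h import *
plan([.465,-.306,.18],104)
```

```text
delta [-0.6926 -0.3528 -0.0312] yaw0 104.12 tilt [ 0.002 -0.003 -1.   ] dyaw 0.0027 eef [ 0.5169 -0.0787  0.1706] stand [-0.1655 -0.0039] q [-0.15  0.32 -0.05  1.21  0.    1.17] F [ 0.9 -0.1 -0.7] t 5.7
```

Emit:
jog_arm([
  {"delta_pos":[-0.2,-0.1,0],"yaw":0,"fingers":1},
  {"delta_pos":[-0.4,-0.2,0],"yaw":0,"fingers":1},
  {"delta_pos":[-0.6,-0.3,0],"yaw":0,"fingers":1},
  {"delta_pos":[-0.8,-0.35,-0.03],"yaw":0,"fingers":1},
  {"delta_pos":[-0.9,-0.35,-0.03],"yaw":0,"fingers":1},
  {"delta_pos":[-0.9,-0.35,-0.03],"yaw":0,"fingers":1},
  {"delta_pos":[-0.9,-0.35,-0.03],"yaw":0,"fingers":1},
  {"delta_pos":[-0.9,-0.35,-0.03],"yaw":0,"fingers":1},
])

```text
clock: 6.5
eef_pos: [0.4822, -0.3648, 0.1789]
tool_rot: [0.616, 0.788, 0.0, -0.002]
ft_force: [-0.2, -0.1, 0.4]
grip_width: 0.0855
grasp_force: 0.0
```

```bash
cat > wd.py <<'E'
from h import *
import sys
plan([.465,-.306,.045],104)
c=snap('wrist'); cv2.imwrite(f'pics/{sys.argv[1]}.png',c['image'][:,:,::-1])
P=cloud(c); hsv=cv2.cvtColor(c['image'],cv2.COLOR_RGB2HSV)
red=(((hsv[...,0]<8)|(hsv[...,0]>172))&(hsv[...,1]>150)&(hsv[...,2]>80)).astype(np.uint8)
n,l,st,ce=cv2.connectedComponentsWithStats(red)
for i in range(1,n):
    if st[i,4]>300:
        r=cv2.minAreaRect(np.argwhere(l==i)[:,::-1].astype(np.float32)); b=cv2.boxPoints(r); q=P[l==i]
        print('red',st[i],ce[i],np.median(q,0).round(4)); w=onplane(c,b,np.median(q[:,2])); print(w.round(4).tolist()); e=[w[1]-w[0],w[2]-w[1]]; e=max(e,key=np.linalg.norm); print('len',np.linalg.norm(e),'dir deg',np.degrees(np.arctan2(e[1],e[0])))
m=(P[...,2]>.064)&(P[...,2]<.078)&(np.hypot(P[...,0]-.465,P[...,1]+.306)<.04)
if m.sum()>20:
    r=cv2.minAreaRect((P[m][:,:2]*1000).astype(np.float32)); print('grip',P[m].mean(0),m.sum(),r)
E
python3 wd.py w2
```

```text
delta [ 0.2025 -0.0073  0.4469] yaw0 103.96 tilt [ 0.004 -0.002 -1.   ] dyaw -0.001 eef [ 0.4822 -0.3648  0.1789] stand [-0.4348  0.099 ] q [-0.65  0.48  0.21  1.31  0.    0.68] F [-0.2 -0.1  0.4] t 6.5
red [265  75  39  23 855] [284.02339181  86.38596491] [ 0.4569 -0.2658  0.0178]
[[0.4373, -0.2605, 0.0178], [0.4715, -0.252, 0.0178], [0.4764, -0.2705, 0.0178], [0.4416, -0.2792, 0.0178]]
len 0.03521641716205499 dir deg 13.958308342263022
red [136 271  30  26 338] [147.48816568 280.00591716] [ 0.3602 -0.4904  0.0336]
[[0.3423, -0.4983, 0.0336], [0.3605, -0.4677, 0.0336], [0.3783, -0.481, 0.0336], [0.3603, -0.5124, 0.0336]]
len 0.03561004009120727 dir deg 59.27656027725504
grip [ 0.4669012  -0.30883011  0.07138626] 970 ((467.0835876464844, -309.5517578125), (21.685964584350586, 29.773210525512695), 13.782329559326172)
```

View pics/w2.png

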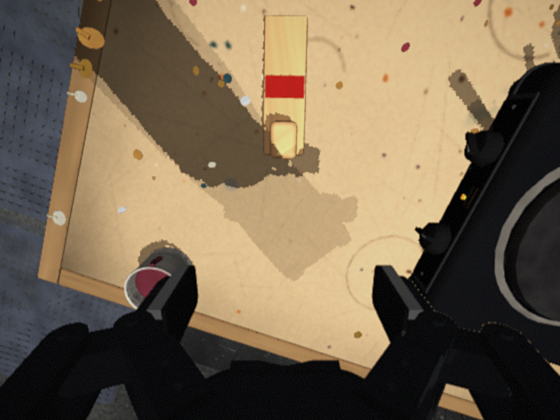

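The wedge (285,85 to 140) lies at 104°, parallel to the stand. Its grip is at (0.467,-0.309), and the plum tin at (150,285) is clear.

Run:
```python
from h import *
plan([.467,-.3092,.033],104)
```

```text
delta [ 0.1877 -0.0051  0.4877] yaw0 104.05 tilt [ 0.003 -0.002 -1.   ] dyaw 0.0012 eef [ 0.4826 -0.3638  0.1791] stand [-0.4339  0.0984] q [-0.65  0.48  0.21  1.31  0.    0.68] F [-0.4  0.5 -1. ] t 6.55
```

Emit:
jog_arm([
  {"delta_pos":[0.187,-0.005,0],"yaw":0,"fingers":1},
  {"delta_pos":[0.187,-0.005,0.1],"yaw":0,"fingers":1},
  {"delta_pos":[0.187,-0.005,0.25],"yaw":0,"fingers":1},
  {"delta_pos":[0.187,-0.005,0.4],"yaw":0,"fingers":1},
  {"delta_pos":[0.187,-0.005,0.487],"yaw":0,"fingers":1},
  {"delta_pos":[0.187,-0.005,0.487],"yaw":0,"fingers":1},
  {"delta_pos":[0.187,-0.005,0.487],"yaw":0,"fingers":0},
  {"delta_pos":[0.187,-0.005,0.487],"yaw":0,"fingers":0},
  {"delta_pos":[0.187,-0.005,0.487],"yaw":0,"fingers":0},
  {"delta_pos":[0.187,-0.005,0.487],"yaw":0,"fingers":0},
  {"delta_pos":[0.187,-0.005,0.487],"yaw":0,"fingers":0},
])

```text
clock: 7.65
eef_pos: [0.4697, -0.3118, 0.0358]
tool_rot: [0.615, 0.788, 0.0, 0.002]
ft_force: [0.5, 0.2, 6.7]
grip_width: 0.021
grasp_force: 60.1
```

Run:
```python
from h import *
plan([.467,-.3092,.12],104); print(bot.get_obs()['grasp_force'],bot.get_obs()['grip_width'])
```

```text
delta [ 0.0098 -0.0061 -0.2807] yaw0 104.07 tilt [-0.002  0.002 -1.   ] dyaw 0.0015 eef [ 0.4697 -0.3118  0.0358] stand [-0.3803  0.0983] q [-0.59  0.52 -0.12  0.92 -0.    0.74] F [0.5 0.2 6.7] t 7.65
60.10385870933533 0.021020831531577022
```

Emit:
jog_arm([
  {"delta_pos":[0,0,-0.1],"yaw":0,"fingers":0},
  {"delta_pos":[0,0,-0.2],"yaw":0,"fingers":0},
  {"delta_pos":[0,0,-0.2],"yaw":0,"fingers":0},
  {"delta_pos":[0,0,-0.2],"yaw":0,"fingers":0},
])

```text
clock: 8.05
eef_pos: [0.4691, -0.3113, 0.0949]
tool_rot: [0.615, 0.788, 0.0, 0.001]
ft_force: [-0.1, 0.5, -0.9]
grip_width: 0.0212
grasp_force: 58.9
```

Run:
```python
from h import *
plan([*s2w(-.185,0),.07],104); print(bot.get_obs()['grasp_force'],bot.get_obs()['grip_width'])
```

```text
delta [0.6487 0.33   0.0825] yaw0 104.06 tilt [-0.001  0.001 -1.   ] dyaw 0.0014 eef [ 0.4691 -0.3113  0.0949] stand [-0.3797  0.0988] q [-0.59  0.45 -0.06  1.06  0.    0.74] F [-0.1  0.5 -0.9] t 8.05
58.9189749956131 0.02120784896081933
```

Emit:
jog_arm([
  {"delta_pos":[0.1,0.05,0],"yaw":0,"fingers":0},
  {"delta_pos":[0.25,0.13,0],"yaw":0,"fingers":0},
  {"delta_pos":[0.4,0.2,0],"yaw":0,"fingers":0},
  {"delta_pos":[0.55,0.28,0],"yaw":0,"fingers":0},
  {"delta_pos":[0.62,0.33,0],"yaw":0,"fingers":0},
  {"delta_pos":[0.648,0.33,0],"yaw":0,"fingers":0},
  {"delta_pos":[0.648,0.33,0.05],"yaw":0,"fingers":0},
  {"delta_pos":[0.648,0.33,0.08],"yaw":0,"fingers":0},
  {"delta_pos":[0.648,0.33,0.08],"yaw":0,"fingers":0},
])

```text
clock: 8.95
eef_pos: [0.515, -0.0987, 0.0678]
tool_rot: [0.616, 0.788, -0.001, -0.002]
ft_force: [0.2, -0.4, -0.7]
grip_width: 0.0211
grasp_force: 59.0
```

```bash
python3 wd.py w3; python3 -c "
from h import *
plan([*s2w(-.185,0),.046],104)"
```

```text
delta [-0.6303 -0.3287  0.0765] yaw0 104.01 tilt [ 0.002 -0.005 -1.   ] dyaw 0.0002 eef [ 0.515  -0.0987  0.0678] stand [-0.1845  0.0028] q [-0.19  0.42 -0.19  0.96 -0.    1.14] F [ 0.2 -0.4 -0.7] t 8.95
red [ 250  153   69   38 2547] [283.80800942 171.54142128] [ 0.5031 -0.0523  0.0501]
[[0.4834, -0.0471, 0.0501], [0.5183, -0.0384, 0.0501], [0.5238, -0.0577, 0.0501], [0.4876, -0.0668, 0.0501]]
len 0.0359502578261239 dir deg 14.071627121374986
delta [-0.0005  0.0072  0.0759] yaw0 104.0 tilt [ 0.001 -0.003 -1.   ] dyaw -0.0001 eef [ 0.5158 -0.0989  0.0688] stand [-0.1849  0.0021] q [-0.19  0.42 -0.19  0.97 -0.    1.14] F [-0.6 -0.1 -0.5] t 9.0
```

View pics/w3.png

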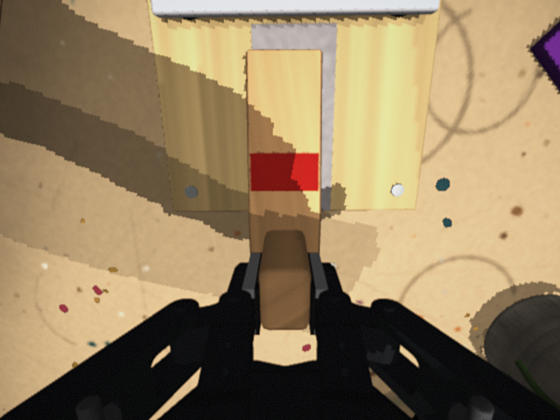

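The wedge is held straight: tip at (285,50), band at (284,172), and the plate edge ahead at row 15. The runway's middle is about 5 mm to the right, so I'll correct for that and lower it.

Emit:
jog_arm([
  {"delta_pos":[0,0.012,0.02],"yaw":0,"fingers":0},
  {"delta_pos":[0,0.015,0.04],"yaw":0,"fingers":0},
  {"delta_pos":[0,0.015,0.06],"yaw":0,"fingers":0},
  {"delta_pos":[0,0.015,0.07],"yaw":0,"fingers":0},
  {"delta_pos":[0,0.015,0.075],"yaw":0,"fingers":0},
  {"delta_pos":[0,0.015,0.078],"yaw":0,"fingers":0},
  {"delta_pos":[0,0.015,0.078],"yaw":0,"fingers":0},
])

```text
clock: 9.7
eef_pos: [0.5218, -0.0972, 0.0468]
tool_rot: [0.615, 0.788, 0.0, 0.0]
ft_force: [-0.2, 0.3, -0.7]
grip_width: 0.021
grasp_force: 59.0
```

```bash
python3 wd.py w4; python3 -c "
from h import *
plan([*s2w(-.102,0),.046],104)"
```

```text
delta [-0.629  -0.3531  0.0061] yaw0 104.08 tilt [-0.  0. -1.] dyaw 0.0017 eef [ 0.5218 -0.0972  0.0468] stand [-0.1847 -0.0042] q [-0.18  0.45 -0.2   0.91 -0.    1.14] F [-0.2  0.3 -0.7] t 9.7
red [ 250  153   69   38 2545] [283.8129666  171.51748527] [ 0.5099 -0.0509  0.029 ]
[[0.4903, -0.0457, 0.029], [0.5252, -0.037, 0.029], [0.5307, -0.0563, 0.029], [0.4945, -0.0654, 0.029]]
len 0.03595405105382198 dir deg 14.103166797409528
delta [ 0.2758 -0.0138  0.0031] yaw0 104.08 tilt [-0.  0. -1.] dyaw 0.0017 eef [ 0.5219 -0.0972  0.0469] stand [-0.1847 -0.0043] q [-0.18  0.45 -0.2   0.91  0.    1.14] F [-0.2  0.9 -1.1] t 9.75
```

Emit:
jog_arm([
  {"delta_pos":[0,0,0.005],"yaw":0,"fingers":0},
  {"delta_pos":[0,0,0.008],"yaw":0,"fingers":0},
  {"delta_pos":[0,0,0.008],"yaw":0,"fingers":0},
])

```text
clock: 10.05
eef_pos: [0.5223, -0.0974, 0.0457]
tool_rot: [0.615, 0.788, 0.0, 0.001]
ft_force: [-2.5, -0.5, 6.0]
grip_width: 0.0213
grasp_force: 60.1
```

Emit:
jog_arm([
  {"delta_pos":[0.035,0,0],"yaw":0,"fingers":0},
  {"delta_pos":[0.07,0,0],"yaw":0,"fingers":0},
  {"delta_pos":[0.105,0,0],"yaw":0,"fingers":0},
  {"delta_pos":[0.14,0,0],"yaw":0,"fingers":0},
  {"delta_pos":[0.165,0,0],"yaw":0,"fingers":0},
  {"delta_pos":[0.185,0,0],"yaw":0,"fingers":0},
  {"delta_pos":[0.2,0,0],"yaw":0,"fingers":0},
  {"delta_pos":[0.215,0,0],"yaw":0,"fingers":0},
  {"delta_pos":[0.23,0,0],"yaw":0,"fingers":0},
  {"delta_pos":[0.245,0,0],"yaw":0,"fingers":0},
  {"delta_pos":[0.245,0,0],"yaw":0,"fingers":0},
])

```text
clock: 11.15
eef_pos: [0.506, -0.0267, 0.0458]
tool_rot: [0.615, 0.788, 0.0, 0.003]
ft_force: [2.5, -5.1, 4.4]
grip_width: 0.0213
grasp_force: 59.7
```

```bash
python3 wd.py w5; python3 -c "
from h import *
plan([*s2w(-.102,0),.046],104)"
```

```text
delta [-0.8699 -0.3586  0.0049] yaw0 104.05 tilt [-0.004  0.004 -1.   ] dyaw 0.0012 eef [ 0.506  -0.0267  0.0458] stand [-0.1125 -0.0058] q [-0.05  0.41 -0.28  0.88 -0.    1.27] F [ 2.5 -5.1  4.4] t 11.15
red [ 250  158   69   33 2225] [283.87820225 173.9258427 ] [0.4946 0.0183 0.0281]
[[0.4752, 0.0222, 0.0281], [0.5101, 0.0309, 0.0281], [0.5149, 0.0141, 0.0281], [0.4788, 0.0051, 0.0281]]
len 0.03604894775543 dir deg 14.044093544775725
delta [ 0.035  -0.0194 -0.0009] yaw0 104.05 tilt [-0.004  0.004 -1.   ] dyaw 0.001 eef [ 0.506  -0.0267  0.0458] stand [-0.1125 -0.0058] q [-0.05  0.41 -0.28  0.88 -0.    1.27] F [ 1.5 -4.5  4. ] t 11.2
```

View pics/w5.png

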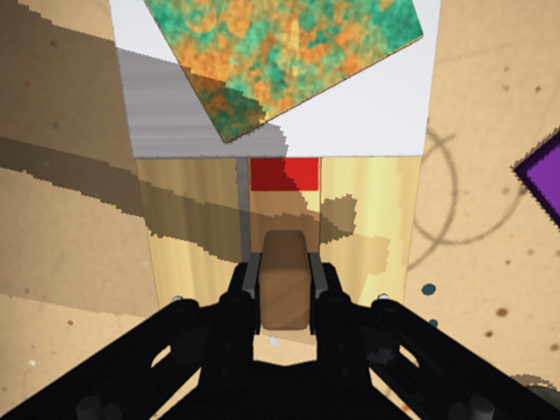

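The plate edge (row 157) is now over the start of the red band (rows 153-191), with about 5 N of push. I'll go another 7 mm to reach mid-band.

Emit:
jog_arm([
  {"delta_pos":[0.008,0,0],"yaw":0,"fingers":0},
  {"delta_pos":[0.016,0,0],"yaw":0,"fingers":0},
  {"delta_pos":[0.024,0,0],"yaw":0,"fingers":0},
  {"delta_pos":[0.024,0,0],"yaw":0,"fingers":0},
  {"delta_pos":[0.024,0,0],"yaw":0,"fingers":0},
  {"delta_pos":[0.024,0,0],"yaw":0,"fingers":0},
])

```text
clock: 11.8
eef_pos: [0.5043, -0.0202, 0.0458]
tool_rot: [0.616, 0.788, 0.0, 0.003]
ft_force: [1.5, -6.1, 4.9]
grip_width: 0.0214
grasp_force: 59.7
```

```bash
python3 wd.py w6
python3 - <<'E'
from h import *
plan([*s2w(-.102,0),.046],104)
M=np.array([[np.cos(TH),-np.sin(TH)],[np.sin(TH),np.cos(TH)]])
c=load('wrist');P=cloud(c);im=c['image'].astype(int);s=(P[...,:2]-ST)@M
m=(im.min(-1)>120)&(im.max(-1)-im.min(-1)<40)&(P[...,2]>.015)&(P[...,2]<.06)&(abs(s[...,1])<.07)&(s[...,0]<.0)&(s[...,0]>-.06)
A=np.c_[s[m][:,0],np.ones(m.sum())]; a,b=np.linalg.lstsq(A,P[m][:,2],rcond=None)[0]
print('plate pts',m.sum(),'slope',-a,'z at edge',a*-.055+b,'edge x',np.percentile(s[m][:,0],1))
t=snap('top');s2=snap('side')
for n,c in(('top',t),('side',s2)):
    P=cloud(c);s=(P[...,:2]-ST)@M;im=c['image'].astype(int)
    m=(im.min(-1)>120)&(im.max(-1)-im.min(-1)<40)&(abs(s[...,1])<.07)&(s[...,0]<.07)&(s[...,0]>-.055)&(P[...,2]<.05)&(P[...,2]>.02)
    A=np.c_[s[m][:,0],np.ones(m.sum())]; a,b=np.linalg.lstsq(A,P[m][:,2],rcond=None)[0]
    print(n,m.sum(),'slope',-a,'edge z',a*-.055+b)
i=s2['image'][:,:,::-1][190:290,225:375]; cv2.imwrite('pics/s2.png',cv2.resize(i,None,fx=5,fy=5,interpolation=cv2.INTER_CUBIC))
E
```

```text
delta [-0.8926 -0.3581  0.0052] yaw0 104.02 tilt [-0.004  0.004 -1.   ] dyaw 0.0005 eef [ 0.5043 -0.0202  0.0458] stand [-0.1057 -0.0058] q [-0.04  0.41 -0.28  0.88 -0.    1.29] F [ 1.5 -6.1  4.9] t 11.8
red [ 250  171   68   20 1304] [284.34432515 180.75613497] [0.4943 0.0214 0.0289]
[[0.4751, 0.0221, 0.0289], [0.5098, 0.0308, 0.0289], [0.5127, 0.0207, 0.0289], [0.4772, 0.0119, 0.0289]]
len 0.03581391834978127 dir deg 14.00690153536648
delta [ 0.0125 -0.0194 -0.0008] yaw0 104.02 tilt [-0.004  0.004 -1.   ] dyaw 0.0004 eef [ 0.5043 -0.0202  0.0458] stand [-0.1057 -0.0058] q [-0.04  0.41 -0.28  0.88 -0.    1.29] F [ 2.2 -5.3  4.1] t 11.85
plate pts 19948 slope 0.022533525139407977 z at edge 0.0349250483014417 edge x -0.05548986555477528
top 649 slope 0.019115947032957274 edge z 0.03347389470237448
side 491 slope 0.028967109744498447 edge z 0.0357304019457275
```

View pics/w6.png

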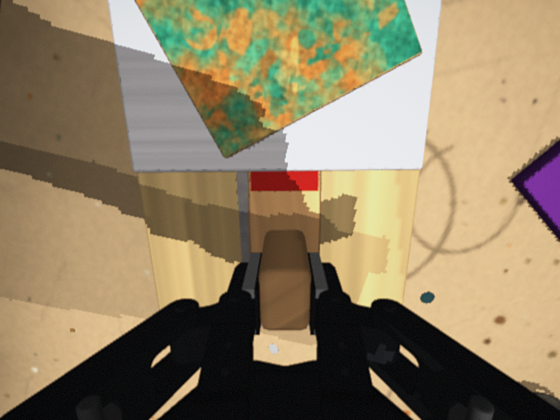

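View pics/s2.png

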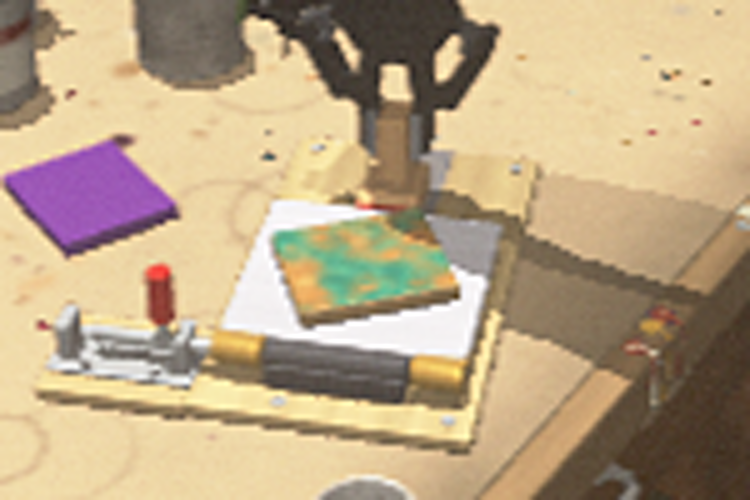

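The plate edge (row 170) stands over mid-band, about 4-5 mm up (about 0.025-0.03 rad). The bolt is home, the study is in place, and the fingers are clear of the plate. Handing in.

Emit:
jog_arm([
  {"delta_pos":[0,0,0],"yaw":0,"fingers":0},
  {"delta_pos":[0,0,0],"yaw":0,"fingers":0},
  {"delta_pos":[0,0,0],"yaw":0,"fingers":0},
])

```text
clock: 12.25
eef_pos: [0.5043, -0.0202, 0.0458]
tool_rot: [0.616, 0.788, 0.0, 0.003]
ft_force: [2.5, -6.2, 3.9]
grip_width: 0.0212
grasp_force: 59.7
```

```bash
python3 -c "
from workcell import bot
print(bot.job_done())"
```

```text
the job is handed in; nothing more can be done
None
```

I handed the job in at about 12 s, and no verdict came back: the bolt is home against its stop, and the gripped wedge holds the plate edge about 4–5 mm up over its red band, with the study still in place on the plate.

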